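# Hang an impression tray on the drying stand by its side slot

## Task

Take the metal impression tray by the grip at its top, lift it out of its white rinse box and hang it to dry on the headed pin of the drying stand: the slot opens at the side of the handle, so it must slide sideways over the pin, between the pin's head and the block that carries it, and then be let down until the pin sits fully up in the notch at the slot's inner end, the tray hanging free and upright. The pin's height is adjustable, so feel for it with a light touch, never pushing on the stand with more than 20 N, and leave the two jaw models and the slide box where they are.

Things in the scene. Friction and masses are not known exactly. Their poses are not given: they have to be found in the camera images.
- tray: Steel impression tray, about 120 g, 60 mm wide (y), 144 tall, standing handle up. Origin: middle of its underside, in the plane of the 4 mm handle plate (x -2 to 2); z up, y along the slot. Below z 47 a U-shaped bowl, walls reaching to x -16, outline sloping from z 47 at y 0 to z 36 at y 25 and z 20 at y 30 (both sides). Above it the handle: slot, then grip.
- tray_notch (a point): Middle of the roof of the notch at the slot's inner end (tray x 0, y 0, z 89 mm). The notch is 10 mm wide (y -5 to 5) and rises from the slot roof (z 83) to z 89; the pin bears on this point from below when the tray hangs. The slot's inner end wall is at y -5.
- tray_jaw (a point): Point on the slot roof = underside of the upper jaw, tray x 0, y 20, z 83 mm. The slot runs along y and is open only on the tray's +y side. Upper jaw: z 83 to 94, underside flat y 5 to 23, round nose to y 28.5. Lower jaw is shorter: slot floor at z 72.5 (slot 10.5 mm high), blunt end (edge radius 1.5) at y 14.
- tray_grip (a point): Middle of the plastic grip block, tray z 124 mm, where to hold it: block 28 mm wide (y), 12 mm thick (x), z 102 to 144. Hold across the 28 mm width, fingers not below z 102.
- rinse_box: Fixed white open box, 31 (x) x 75 (y) x 32 mm high, in which the tray's open end stands about 5 mm above the desk with 1 to 4 mm play; lift the tray straight up 40 mm to clear it. Origin: middle of its underside. A tall microscope stands on the desk behind the left part of the work (from about x 0.57, y 0.25 m outward): keep the arm in front of it.
- drying_stand: Fixed stand. Origin on the desk straight under the pin, z up. White foot 90 mm wide (y), x -38 to 62, 12 thick; slotted steel upright x 22 to 40, 26 wide, top z 172; on it a grey block (26 wide, 20 high, centred on the pin's height, front face x 5.5) from which the pin points to -x. To hang, the tray's axes lie along the stand's, plate at x 0, and the tray moves to +y onto the pin.
- pin_mid (a point): Stand x 0, y 0, z 150 mm: middle of the pin's height range. The pin's axis is really at an unmeasured height up to 12 mm above or below this; exact in x and y; clamped, it does not move. Round pin along x, diameter 8 mm, free neck x -5.5 to 5.5, then a head of diameter 16 mm (x -9.5 to -5.5), too big for the slot.
- jaw_model_big: Bystander: the larger plaster and gum jaw model, 81 x 71 x 68 mm, origin under its middle.
- jaw_model_small: Bystander: the smaller jaw model, 65 x 56 x 55 mm, origin under its middle.
- slide_box: Bystander: white slide box, 68 x 88 x 36 mm, origin under its middle.
There are look-alikes about, which are no part of the job. What is shaped like the tray but orange is not meant.

How it is judged (in metres and radians):
On the way:
1. the tray is lifted out of the rinse box (z of tray in the frame of rinse_box above 0.035 m and contact force between tray and the fingers above 0.5 N), for 0.2 s.
At the end, for the whole second after the job is handed in: The tray hangs on the pin, let go, at rest (under 0.03 m/s, over 0.3 N on the stand): notch roof within 6 mm in x and 4 mm in y of the pin_mid point in the stand's frame and 139 to 169 mm above the desk, tray within 0.25 rad of upright and 0.35 rad of square to the stand (x of tray_notch in the frame of drying_stand between -0.006 and 0.006 m and y of tray_notch in the frame of drying_stand between -0.004 and 0.004 m and z of tray_notch in the frame of drying_stand between 0.139 and 0.169 m and angle between tray's own z axis and vertical below 0.25 rad and angle between the x axis of tray and the x axis of drying_stand, either way round below 0.35 rad and contact force between tray and drying_stand above 0.3 N and contact force between tray and the fingers below 0.05 N and linear speed of tray below 0.03 m/s); the robot touches nothing.
It fails at once if the tray is pushed against the stand with more than 20 N (contact force between tray and drying_stand above 20 N).
It fails at once if the robot pushes on the stand with more than 20 N (contact force between any of the fingers, the arm and drying_stand above 20 N).
It fails at once if a jaw model or the slide box is moved by more than 15 mm (distance of any of jaw_model_big, jaw_model_small, slide_box from where it was at the start of the episode above 0.015 m).
It also fails if it takes over 67 s, if anything falls off the work surface, if the arm or the gripper's body presses on something with over 40 N, if the wrist force passes 120 N, or if a joint passes its speed limit or range.

## Robot

A 6-joint arm with a two-finger parallel gripper is mounted at the origin on a cart in front of the work surface, level with it; the furniture and walls round the work are solid. World frame = base frame: x ahead of the robot, y to its left, z up, the work surface at z = 0. Lengths are in mm, angles in rad, forces in N, time in s.
With the tool pointing down it reaches from about 250 to 775 mm from the base axis. Payload 8.9 kg.
Tool frame: the origin (TCP) lies midway between the tips of the shut fingers; the grasp point (between the pads) lies 19 mm behind it (ctrl.tcp_to_grasp is the distance from the TCP to the grasp point, in mm); z points along the fingers, y is the line along which they close (so a half turn about z gives the same grasp; the last joint's range is limited). The gripper opens to 85 mm and grips with 20 to 120 N. Pads are 22 mm wide; open, the fingers measure 114 mm over their backs; the gripper's body (76 mm by 85 mm) begins 54 mm behind the grasp point. The pads swing forward as they close: fully open they stand 13 mm farther back than shut.
Start: joints at [1.004, 0.291, -0.153, 1.127, 0, 1.431], TCP at [217.801, 477.689, 231.305] pointing down, gripper open.
Joint ranges: [-2.52, 2.52], [-0.91, 1.74], [-1.3, 1.37], [-1.96, 2.02], [-1.52, 1.47], [-3.14, 3.14]. Speed limits (rad/s): [2.22, 2.22, 2.79, 3.14, 3.14, 3.14].

## Interface

Orientations are given as a 3x3 rotation matrix whose columns are the frame's x, y, z axes.
In Python, from station import readout, imaging, ctrl gives the robot as it stands. The module is installed in compiled form; this text tells all that it offers.
- The arm moves only by the tool drive_tool, never from a script. Its argument "motion" is a list of rows, each an object of numbers: "x", "y", "z": the shift along the world's x, y, z in cm; "turn": the turn about the world's z in degrees. In form: [{"x": .., "y": .., "z": .., "turn": ..}, ...]. A call has 1 to 8 rows; each row shifts and turns the commanded pose from where the row before left it; what a row does not reach is not made up. A row lasts 1/12 s, in which the tool goes at most 41.7 mm and 7.16 degrees, less where a joint would pass 70% of its speed; a pose out of reach is approached as far as the arm can. A call is refused whole if a number of a shift passes 4.17 or a number of a turn 7.16, either way. A call with a gripper value outside its range is refused whole. "jaw" is the closure, from -1 (fully open) to 1 (shut), so that 0 is half open, set as the call begins (left out, the last holds). The fingers move at their own pace and stop on an object; the grip force is fixed at half the most. Time passes only in rows, so rows that do not move let the fingers close. It gives the time, the measured TCP pose, the force, the opening and the grip force at its end, in the units of the state.
- readout.state(): the state, without advancing time (a new reading comes with each control period).
- imaging.camera(name): name is "scene" or "top" or "wrist"; returns the picture (384x512x3 uint8, blue, green, red); there is no depth.
- imaging.calibration(name): a dict with "vertical_fov" (degrees; the focal length in pixels is half the picture's height over the tangent of half this angle, whatever the lens; pixels are square), "cx", "cy" (the principal point, pixels), "dist" ([k1, k2, p1, p2, k3] as OpenCV has them; the pictures are not rectified), "T" (4x4, takes a point from camera to world coordinates); the wrist camera has in their place "mount" (4x4, takes a point from camera to tool coordinates, whose origin is the TCP and whose axes are the flange's). Camera axes: x right, y up, looking along -z (the intrinsics and any distortion apply to the point x, -y, -z); pixel columns grow to the right and rows downward; lengths in mm; the calibration is good to about 2 mm. A picture is of the moment at which its call begins: read the wrist's pose just before it. calibration takes no time and is no camera call.
- ctrl.finish_job(): hands the job in; it is judged then, once.
The state is a dict: "time_s": time; "joint_pos": joint angles; "dq": joint speeds; "joint_efforts": joint torques, N m; "tcp_pos": TCP position; "tool_rot": TCP orientation; "contact_force": force on the tool from outside, world axes, zero at the start; "ft_torque": the same for the moment, N m; "finger_gap": finger opening in mm; "finger_force": force on a finger pad.
Only numpy, scipy, OpenCV 4.12 (cv2) and the standard library are available. Lean on these libraries where they do the work, as an engineer would, in place of code of your own. Each camera call takes 0.05 s, during which the arm holds its last target. There are 200 camera calls.

## Working session

There is one attempt and no reset: what is moved stays moved. The work goes in short steps, Python scripts to look and compute and a tool call to move; the robot and the scene stay as the last step left them, time stands still between calls to the robot, and variables do not carry over. Pictures are saved under pics/ and viewed, at most 10 in all, crops included, and the job is handed in when it is done.

Besides the shell and the picture viewer there is one more tool, called after ">>>" as name(argument=value, ...), one argument or row to a line, values as JSON. drive_tool: Moves the arm, as the interface text tells. Its arguments: {"type":"object","properties":{"motion":{"type":"array","items":{"type":"object","properties":{"x":{"type":"number"},"y":{"type":"number"},"z":{"type":"number"},"turn":{"type":"number"}}}},"jaw":{"type":"number"}},"required":["motion"]}

```bash
mkdir -p pics; python3 - <<'E'
from station import readout, imaging, ctrl
import cv2,numpy as np
for n in ("scene","top","wrist"):
    cv2.imwrite(f"pics/{n}0.png",imaging.camera(n)); c=imaging.calibration(n); print(n,{k:(np.round(v,4).tolist()) for k,v in c.items()})
s=readout.state(); print(s["tcp_pos"],np.round(s["tool_rot"],3).tolist(),s["time_s"],ctrl.tcp_to_grasp,s["finger_gap"],s["contact_force"])
a=cv2.imread("pics/scene0.png");b=cv2.imread("pics/top0.png")
E
```

```text
scene {'vertical_fov': 44.9411, 'cx': 256.9405, 'cy': 195.9842, 'dist': [-0.0132, 0.0, 0.0, 0.0, 0.0], 'T': [[0.735, 0.3993, -0.548, 11.2222], [-0.678, 0.4411, -0.588, -482.6949], [0.007, 0.8037, 0.595, 698.959], [0.0, 0.0, 0.0, 1.0]]}
top {'vertical_fov': 53.5242, 'cx': 259.4438, 'cy': 190.9662, 'dist': [-0.105, 0.0, 0.0, 0.0, 0.0], 'T': [[0.0, 0.9954, -0.0954, 478.677], [-0.9998, 0.0018, 0.018, 88.9784], [0.0181, 0.0954, 0.9953, 997.5738], [0.0, 0.0, 0.0, 1.0]]}
wrist {'vertical_fov': 59.5754, 'cx': 259.4642, 'cy': 191.9463, 'dist': [-0.0369, 0.0, 0.0, 0.0, 0.0], 'mount': [[-0.0003, 0.9487, 0.3163, 81.4797], [1.0, 0.0002, 0.0003, 0.8506], [0.0002, 0.3163, -0.9487, -142.83], [0.0, 0.0, 0.0, 1.0]]}
[217.61551216 477.42943911 230.87380095] [[-0.91, 0.415, -0.001], [0.415, 0.91, -0.001], [0.0, -0.001, -1.0]] 0.15 18.700000000000003 85.20776259361381 [-0.3406197  -0.10788287  0.15644632]
```

View pics/scene0.png

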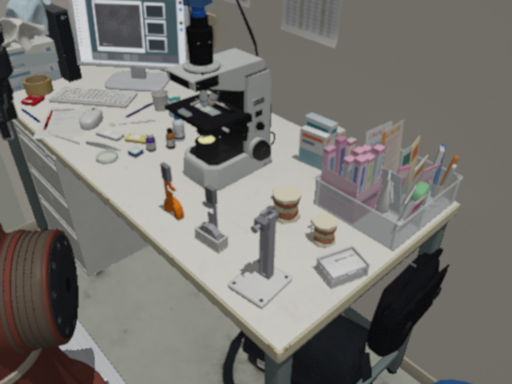

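View pics/top0.png

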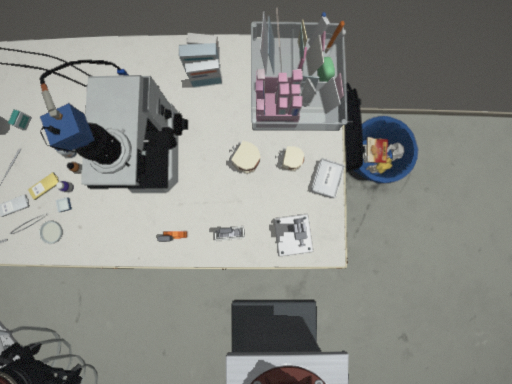

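The scene view shows the tray in its rinse box at about (212,215) and the stand at (265,250). The top view has them at about (227,233) and (291,234). The orange decoy is to the left of the tray. I'll enlarge both areas.

```bash
python3 - <<'E'
import cv2,numpy as np
a=cv2.imread("pics/scene0.png");b=cv2.imread("pics/top0.png")
A=cv2.resize(a[175:305,180:310],None,fx=4.5,fy=4.5,interpolation=cv2.INTER_CUBIC)[:585,:585]
cv2.imwrite("pics/sc_crop.png",A)
B=cv2.resize(b[200:270,190:325],None,fx=5.9,fy=5.9,interpolation=cv2.INTER_CUBIC)
cv2.imwrite("pics/top_crop.png",B)
E
```

```text
(no output)
```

View pics/sc_crop.png

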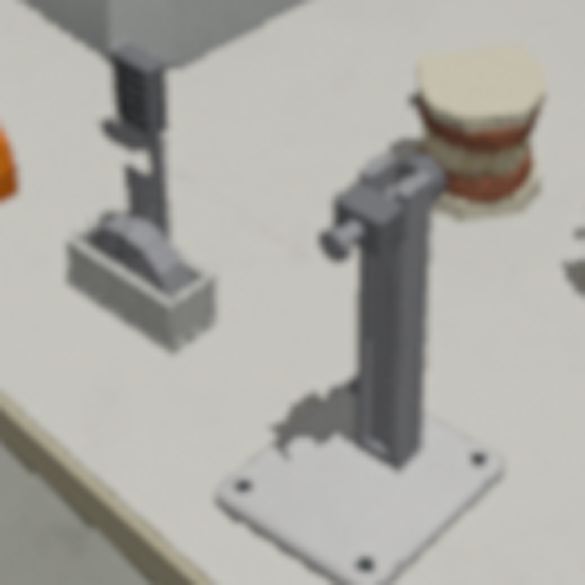

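View pics/top_crop.png

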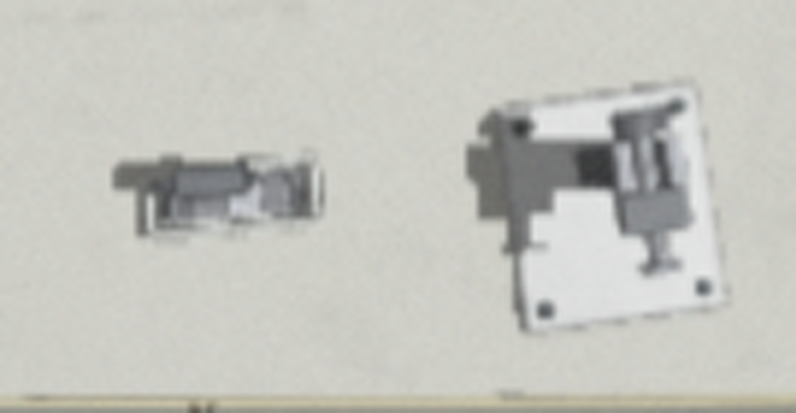

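The crops show the slot opening toward image left, which is world +y, and the pin head pointing at the robot at about scene (254,229). I'll triangulate.

```bash
cat > h.py <<'E'
import numpy as np,cv2
from station import readout, imaging, ctrl
def cal(n,st=None):
    c=imaging.calibration(n); f=192/np.tan(np.radians(c["vertical_fov"]/2))
    K=np.array([[f,0,c["cx"]],[0,f,c["cy"]],[0,0,1.]])
    if "T" in c: T=np.array(c["T"])
    else:
        st=st or readout.state(); P=np.eye(4);P[:3,:3]=st["tool_rot"];P[:3,3]=st["tcp_pos"];T=P@np.array(c["mount"])
    return K,np.array(c["dist"],float),T
def ray(C,u,v):
    K,d,T=C; p=cv2.undistortPoints(np.array([[[u,v]]],float),K,d)[0,0]
    r=T[:3,:3]@np.array([p[0],-p[1],-1]); return T[:3,3],r/np.linalg.norm(r)
def onz(C,u,v,z):
    o,r=ray(C,u,v); return o+r*(z-o[2])/r[2]
def tri(*L):
    A=np.zeros((3,3));b=np.zeros(3)
    for C,u,v in L:
        o,r=ray(C,u,v);M=np.eye(3)-np.outer(r,r);A+=M;b+=M@o
    x=np.linalg.solve(A,b); return x,[np.linalg.norm((np.eye(3)-np.outer(r,r))@(x-o)) for o,r in[ray(*l) for l in L]]
def proj(C,X):
    K,d,T=C; p=(np.linalg.inv(T)@np.r_[X,1])[:3]
    return cv2.projectPoints(np.array([[p[0],-p[1],-p[2]]]),np.zeros(3),np.zeros(3),K,d)[0].ravel()
E
python3 - <<'E'
from h import *
np.set_printoptions(precision=1,suppress=True)
t=cal("top");s=cal("scene")
tp=lambda x,y:(x/5.9+190,y/5.9+200)
sp=lambda x,y:(x/4.5+180,y/4.5+175)
print("foot corners top z12",*[onz(t,*tp(*c),12) for c in[(490,112),(695,87),(728,303),(522,330)]])
print("foot corners scene",*[onz(s,*sp(*c),12) for c in[(218,492),(505,465),]])
print("pinhead",tri((t,*tp(660,265)),(s,*sp(335,243))))
print("box ctr top z20",onz(t,*tp(230,197),20))
print("box scene rim corners",*[onz(s,*sp(*c),32) for c in[(68,240),(175,318),(215,283)]])
print("grip top scene z149",onz(s,*sp(138,56),149))
for x in(155,175,245): print(onz(t,*tp(x,180),149))
E
```

```text
foot corners top z12 [500.4  35.9  12. ] [511.3 -54.5  12. ] [416.8 -68.1  12. ] [405.5  22.2  12. ]
foot corners scene [403.   18.1  12. ] [508.  -55.7  12. ]
pinhead (array([439.5, -18.8, 158.3]), [np.float64(0.9684058059553508), np.float64(0.9684058059553704)])
box ctr top z20 [463.4 149.1  20. ]
box scene rim corners [443.2 179.8  32. ] [446.7 100.9  32. ] [476.3 107.2  32. ]
grip top scene z149 [467.6 145.7 149. ]
[471.7 169.4 149. ]
[471.7 161.9 149. ]
[471.8 135.5 149. ]
```

>>> drive_tool(
  motion=[
    {"x":2.3,"y":-3.4,"z":0.4,"turn":3.4},
    {"x":2.3,"y":-3.4,"z":0.4,"turn":3.4},
    {"x":2.3,"y":-3.4,"z":0.4,"turn":3.4},
    {"x":2.3,"y":-3.4,"z":0.4,"turn":3.4},
    {"x":2.3,"y":-3.4,"z":0.4,"turn":3.4},
    {"x":2.3,"y":-3.4,"z":0.4,"turn":3.4},
    {"x":2.3,"y":-3.4,"z":0.4,"turn":3.4},
    {"x":2.3,"y":-3.4,"z":0.4,"turn":3.4},
  ],
  jaw=-1,
)

```text
time_s: 0.82
tcp_pos: [402.4, 203.8, 263.5]
tool_rot: [[-0.999, -0.05, 0.0], [-0.05, 0.999, 0.0], [-0.0, 0.0, -1.0]]
contact_force: [0.0, 0.7, -0.4]
finger_gap: 85.7
finger_force: 0.0
```

>>> drive_tool(
  motion=[
    {"x":1.9,"y":-2.9},
    {"x":1.9,"y":-2.9},
    {},
    {},
  ],
)

```text
schema error: expected keys x, y, z, turn
```

```bash
python3 - <<'E'
from h import *
np.set_printoptions(precision=3,suppress=True)
s=readout.state(); im=imaging.camera("wrist")
cv2.imwrite("pics/w1.png",im); np.savez("w1.npz",p=s["tcp_pos"],R=s["tool_rot"])
print(s["tcp_pos"],s["tool_rot"],s["time_s"],s["contact_force"])
C=cal("wrist",s)
for X in [(469,147,149),(461,147,32),(446.6,-17.7,158)]: print(proj(C,X))
E
```

```text
[402.356 203.807 263.53 ] [[-0.999 -0.05   0.   ]
 [-0.05   0.999  0.   ]
 [-0.     0.    -1.   ]] 0.8167 [ 0.005  0.687 -0.389]
[189.325 256.527]
[208.678 201.552]
[-10.136 227.818]
```

View pics/w1.png

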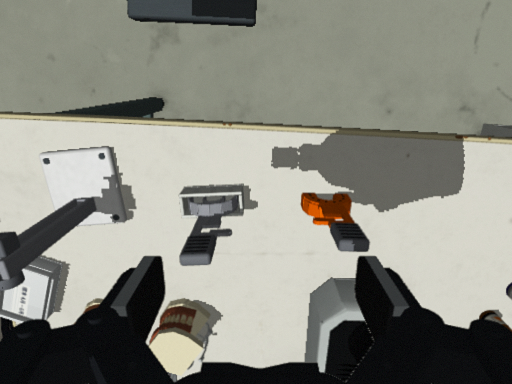

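The wrist view shows the grip at about (196,248), the box at about (212,200) and the nose at (232,232). The stand is at the left edge. I'll take centred close views of the tray and the pin.

>>> drive_tool(
  motion=[
    {"x":0.8,"y":-2.8,"z":0,"turn":0},
    {"x":0.8,"y":-2.8,"z":0,"turn":0},
    {"x":0,"y":0,"z":0,"turn":0},
    {"x":0,"y":0,"z":0,"turn":0},
  ],
)

```text
time_s: 1.2
tcp_pos: [418.0, 148.6, 263.2]
tool_rot: [[-0.999, -0.044, -0.0], [-0.044, 0.999, 0.0], [0.0, 0.0, -1.0]]
contact_force: [0.2, 0.0, -0.2]
finger_gap: 85.4
finger_force: 0.0
```

```bash
cat > snap.py <<'E'
import sys
from h import *
s=readout.state(); im=imaging.camera("wrist"); n=sys.argv[1]
cv2.imwrite(f"pics/{n}.png",im); np.savez(f"{n}.npz",tcp_pos=s["tcp_pos"],tool_rot=s["tool_rot"])
E
python3 snap.py w2
```

>>> drive_tool(
  motion=[
    {"x":-0.8,"y":-4,"z":0,"turn":0},
    {"x":-0.8,"y":-4,"z":0,"turn":0},
    {"x":-0.8,"y":-4,"z":0,"turn":0},
    {"x":-0.8,"y":-4,"z":0,"turn":0},
    {"x":0,"y":0,"z":0,"turn":0},
    {"x":0,"y":0,"z":0,"turn":0},
  ],
)

```text
time_s: 1.75
tcp_pos: [385.6, -11.3, 263.4]
tool_rot: [[-0.999, -0.043, 0.0], [-0.043, 0.999, 0.0], [-0.0, 0.0, -1.0]]
contact_force: [-0.1, 0.2, -0.3]
finger_gap: 85.5
finger_force: 0.0
```

```bash
python3 snap.py w3; python3 - <<'E'
from h import *
np.set_printoptions(precision=1,suppress=True)
L=[]
for n,X in(("w2",(465,147,90)),("w3",(446.6,-17.7,158))):
    C=cal("wrist",dict(np.load(n+".npz"))); u=proj(C,X); x0,y0=(u-[49,72]).astype(int); x0=max(x0,0);y0=max(y0,0)
    print(n,u,x0,y0); L.append(cv2.resize(cv2.imread(f"pics/{n}.png")[y0:y0+145,x0:x0+98],None,fx=4,fy=4,interpolation=cv2.INTER_CUBIC)); print(L[-1].shape)
cv2.imwrite("pics/both.png",np.hstack(L))
E
```

```text
w2 [255.1 213.2] 206 141
(580, 392, 3)
w3 [247.7 258.8] 198 186
(580, 392, 3)
```

View pics/both.png

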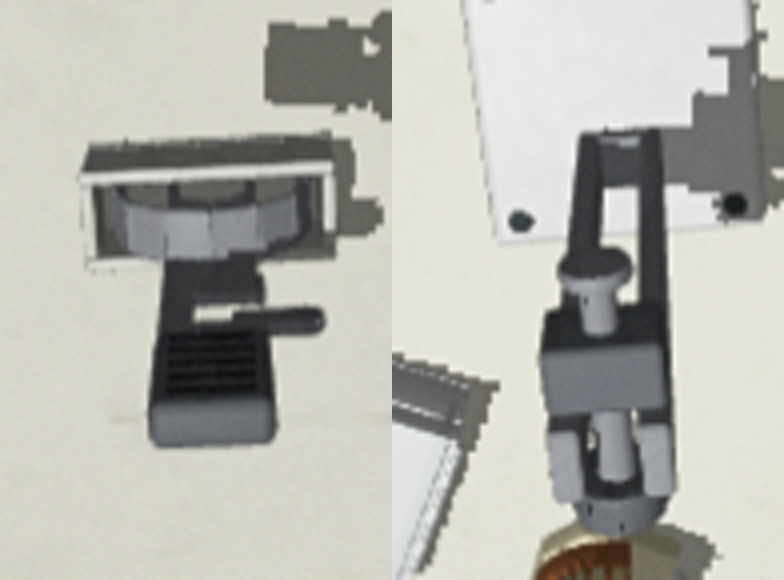

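The close view shows the grip top face with corners (150,405), (272,398), (277,440) and (152,445) in the left half. In the right half, the block top is at (543–665, 345–416) and the pin head at (595,268).

```bash
python3 - <<'E'
from h import *
np.set_printoptions(precision=1,suppress=True)
C2=cal("wrist",dict(np.load("w2.npz")));C3=cal("wrist",dict(np.load("w3.npz")));s=cal("scene");t=cal("top")
p2=lambda x,y:(x/4+206,y/4+141); p3=lambda x,y:((x-392)/4+198,y/4+186)
sp=lambda x,y:(x/4.5+180,y/4.5+175); tp=lambda x,y:(x/5.9+190,y/5.9+200)
g=np.array([onz(C2,*p2(*c),149) for c in[(150,405),(272,398),(277,440),(152,445)]]);print("grip top",g.tolist(),g.mean(0))
d=g[1]-g[0];d2=g[2]-g[3];print("yaw",np.degrees(np.arctan2(-d[0],d[1])),np.degrees(np.arctan2(-d2[0],d2[1])),np.linalg.norm(d),np.linalg.norm(d2))
print("grip tri",tri((C2,*p2(213,405)),(s,*sp(138,63))))
r=[onz(C2,*p2(*c),32) for c in[(82,177),(333,167),(90,270),(333,257)]];print("box rim",*r,np.mean(r,0))
print("head",tri((C3,*p3(595,270)),(s,*sp(334,246))),tri((C3,*p3(595,270)),(t,*tp(660,267))))
for zb in(165,168,171):
  b=np.array([onz(C3,*p3(*c),zb) for c in[(543,355),(662,345),(665,402),(550,416)]]);d=b[1]-b[0]
  print(zb,b.tolist(),"w",np.linalg.norm(d),np.linalg.norm(b[2]-b[3]),"yaw",np.degrees(np.arctan2(-d[0],d[1])))
print("foot far",[onz(C3,*p3(*c),12) for c in[(500,240),(765,215)]])
E
```

```text
grip top [[468.1509175427534, 137.99496479830998, 149.0], [465.3646153275292, 163.82475558039354, 149.0], [475.3064268045606, 165.47568496592442, 149.0], [477.68882000672227, 138.69321245267793, 149.0]] [471.6 151.5 149. ]
yaw 6.156783358275276 5.083277649675829 25.979637639520156 26.888224770194665
grip tri (array([471.9, 151.6, 140. ]), [np.float64(0.19774301596173333), np.float64(0.1977430159617689)])
box rim [454.8 112.4  32. ] [448.6 185.4  32. ] [483.8 115.2  32. ] [476.5 187.4  32. ] [466.  150.1  32. ]
head (array([441.2, -16.7, 155.5]), [np.float64(1.5177833256050823), np.float64(1.5177833256051245)]) (array([439.5, -17.9, 162.2]), [np.float64(1.0096304233881428), np.float64(1.009630423388127)])
165 [[457.96695478627294, -27.033526674663744, 165.0], [454.51086736994824, -2.5341330989616537, 165.0], [468.23821745648013, -1.2302712006079854, 165.0], [472.7482026098222, -25.271607479461053, 164.99999999999997]] w 24.741964873599482 24.46069942083142 yaw 8.029633126908005
168 [[456.0583019879905, -26.87053949189754, 168.0], [452.64520221862995, -2.6758752690743677, 168.0], [466.2018082214079, -1.3882311187764245, 168.00000000000003], [470.6556970941207, -25.130535471636634, 168.0]] w 24.43421836054447 24.156451355162243 yaw 8.029633126908152
171 [[454.14964918970804, -26.70755230913134, 170.99999999999997], [450.7795370673117, -2.81761743918708, 171.00000000000003], [464.1653989863356, -1.5461910369448635, 171.0], [468.56319157841904, -24.989463463812214, 171.0]] w 24.126471847489462 23.852203289493044 yaw 8.029633126908166
foot far [array([512.5, -50.3,  12. ]), array([499.7,  35.8,  12. ])]
```

>>> drive_tool(
  motion=[
    {"x":1.72,"y":3.24,"z":0,"turn":0.5},
    {"x":1.72,"y":3.24,"z":0,"turn":0.5},
    {"x":1.72,"y":3.24,"z":0,"turn":0.5},
    {"x":1.72,"y":3.24,"z":0,"turn":0.5},
    {"x":1.72,"y":3.24,"z":0,"turn":0.5},
    {"x":0,"y":0,"z":-3,"turn":0},
    {"x":0,"y":0,"z":-3,"turn":0},
    {"x":0,"y":0,"z":0,"turn":0},
  ],
)

```text
time_s: 2.47
tcp_pos: [468.1, 154.3, 198.4]
tool_rot: [[-0.995, -0.095, -0.008], [-0.095, 0.995, -0.001], [0.008, -0.0, -1.0]]
contact_force: [-1.2, 0.4, -0.7]
finger_gap: 85.3
finger_force: 0.0
```

>>> drive_tool(
  motion=[
    {"x":0,"y":0,"z":-3,"turn":0},
    {"x":0,"y":0,"z":-3,"turn":0},
    {"x":0,"y":0,"z":-2,"turn":0},
    {"x":0,"y":0,"z":-1.1,"turn":0},
    {"x":0,"y":0,"z":0,"turn":0},
    {"x":0,"y":0,"z":0,"turn":0},
  ],
)

```text
time_s: 2.97
tcp_pos: [471.7, 152.8, 113.1]
tool_rot: [[-0.996, -0.092, -0.0], [-0.092, 0.996, 0.0], [0.0, 0.0, -1.0]]
contact_force: [0.6, -0.7, 0.6]
finger_gap: 85.2
finger_force: 0.0
```

>>> drive_tool(
  motion=[
    {"x":0,"y":0,"z":0,"turn":0},
    {"x":0,"y":0,"z":0,"turn":0},
    {"x":0,"y":0,"z":0,"turn":0},
    {"x":0,"y":0,"z":0,"turn":0},
    {"x":0,"y":0,"z":0,"turn":0},
    {"x":0,"y":0,"z":0,"turn":0},
    {"x":0,"y":0,"z":0,"turn":0},
    {"x":0,"y":0,"z":0,"turn":0},
  ],
  jaw=1,
)

```text
time_s: 3.63
tcp_pos: [472.3, 151.6, 112.8]
tool_rot: [[-0.996, -0.09, 0.001], [-0.09, 0.996, 0.0], [-0.001, -0.0, -1.0]]
contact_force: [0.2, -1.1, 5.7]
finger_gap: 27.2
finger_force: 58.8
```

>>> drive_tool(
  motion=[
    {"x":0,"y":0,"z":0,"turn":0},
    {"x":0,"y":0,"z":0,"turn":0},
    {"x":0,"y":0,"z":0,"turn":0},
    {"x":0,"y":0,"z":0,"turn":0},
  ],
)

```text
time_s: 3.97
tcp_pos: [472.3, 151.6, 112.8]
tool_rot: [[-0.996, -0.09, 0.001], [-0.09, 0.996, 0.0], [-0.001, -0.0, -1.0]]
contact_force: [-0.3, -0.5, 5.8]
finger_gap: 27.0
finger_force: 58.8
```

>>> drive_tool(
  motion=[
    {"x":0,"y":0,"z":0.5,"turn":0},
    {"x":0,"y":0,"z":1,"turn":0},
    {"x":0,"y":0,"z":1.5,"turn":0},
    {"x":0,"y":0,"z":1.5,"turn":0},
    {"x":0,"y":0,"z":1.5,"turn":0},
    {"x":0,"y":0,"z":1.5,"turn":0},
    {"x":0,"y":0,"z":1,"turn":0},
    {"x":0,"y":0,"z":0,"turn":0},
  ],
)

```text
time_s: 4.63
tcp_pos: [472.8, 151.9, 199.3]
tool_rot: [[-0.996, -0.09, 0.003], [-0.09, 0.996, 0.001], [-0.003, 0.0, -1.0]]
contact_force: [0.9, 0.1, -0.5]
finger_gap: 27.0
finger_force: 59.1
```

>>> drive_tool(
  motion=[
    {"x":-2,"y":0,"z":0.5,"turn":0.6},
    {"x":-2,"y":-1,"z":0,"turn":0.6},
    {"x":-2,"y":-2,"z":0,"turn":0.6},
    {"x":-2,"y":-2,"z":0,"turn":0.6},
    {"x":-1,"y":-3,"z":0,"turn":0.6},
    {"x":0,"y":-3,"z":0,"turn":0},
    {"x":0,"y":-3,"z":0,"turn":0},
    {"x":0,"y":-3,"z":0,"turn":0},
  ],
)

```text
time_s: 5.3
tcp_pos: [381.0, -19.4, 201.9]
tool_rot: [[-0.99, -0.143, -0.0], [-0.143, 0.99, 0.0], [0.0, 0.0, -1.0]]
contact_force: [1.1, -0.0, -0.8]
finger_gap: 27.2
finger_force: 59.4
```

>>> drive_tool(
  motion=[
    {"x":0,"y":-3,"z":-0.2,"turn":0},
    {"x":0,"y":-3,"z":-0.3,"turn":0},
    {"x":1,"y":0,"z":-0.3,"turn":0},
    {"x":2,"y":0,"z":0,"turn":0},
    {"x":2,"y":0,"z":0,"turn":0},
    {"x":2.3,"y":0.3,"z":0,"turn":0},
    {"x":0,"y":0,"z":0,"turn":0},
    {"x":0,"y":0,"z":0,"turn":0},
  ],
)

```text
time_s: 5.97
tcp_pos: [454.9, -74.9, 193.4]
tool_rot: [[-0.99, -0.143, -0.002], [-0.143, 0.99, 0.001], [0.001, 0.001, -1.0]]
contact_force: [0.1, 0.9, -0.6]
finger_gap: 27.0
finger_force: 59.6
```

```bash
python3 snap.py w4; python3 - <<'E'
from h import *
np.set_printoptions(precision=1,suppress=True)
C=cal("wrist",dict(np.load("w4.npz")))
for X in [(446.6,-16,158),(455,-75,149+80)]: print(proj(C,X))
im=imaging.camera("scene"); cv2.imwrite("pics/s4.png",im)
a=cv2.resize(cv2.imread("pics/w4.png")[180:380,180:380],None,fx=3,fy=3,interpolation=cv2.INTER_CUBIC)
cv2.imwrite("pics/w4c.png",a)
E
```

```text
[360.1 227.5]
[257.1 304.7]
```

View pics/w4c.png

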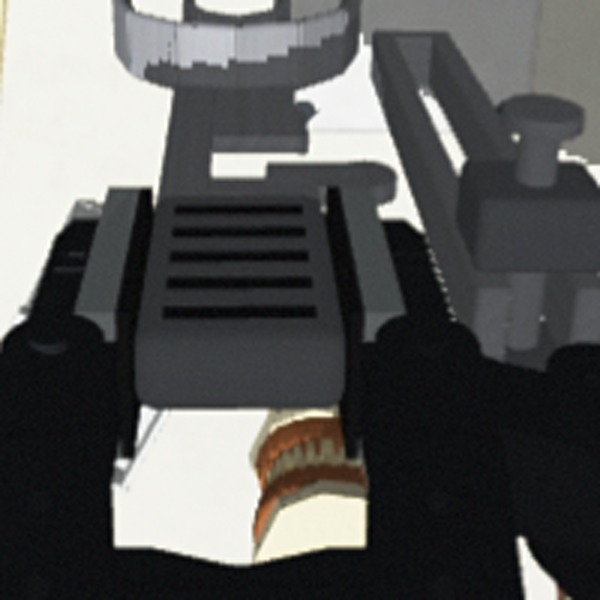

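The wrist crop shows the tray upright in the fingers, the nose end at (397,185), the pin head at about (542,115) and the block top at (475–600, 165–270). I'll work out the relative offsets.

```bash
python3 - <<'E'
from h import *
np.set_printoptions(precision=1,suppress=True)
S=dict(np.load("w4.npz"));C4=cal("wrist",S);C3=cal("wrist",dict(np.load("w3.npz")));s=cal("scene")
p4=lambda x,y:(x/3+180,y/3+180);p3=lambda x,y:((x-392)/4+198,y/4+186);sp=lambda x,y:(x/4.5+180,y/4.5+175)
print(tri((C3,*p3(595,270)),(C4,*p4(542,115))),tri((C3,*p3(595,270)),(C4,*p4(542,115)),(s,*sp(334,246))))
# block top front corners
print("blk front-left corner",tri((C3,*p3(543,355)),(C4,*p4(478,198))))
p=S["tcp_pos"];a=np.radians(8.2);R=np.array([[np.cos(a),-np.sin(a),0],[np.sin(a),np.cos(a),0],[0,0,1]])
o=np.array([p[0]-.7,p[1],p[2]-107.8])
to=lambda X:((proj(C4,o+R@np.array(X))-180)*3)
for n,X in dict(nose=(-2,28.5,88.5),roof_in=(-2,5,83),lowjaw_end=(-2,14,72.5),gripfronttopL=(-6,-14,144),gripbackR=(6,14,144)).items(): print(n,to(X))
for h in(154,158,162):
  so=np.array([446.6,-16,h]); print(h,[((proj(C4,so+R@np.array(X))-180)*3) for X in[(-9.5,0,0),(-9.5,0,8),(5.5,-13,10),(5.5,13,10)]],[(proj(C3,so+R@np.array(X))-[198,186])*4+[392,0] for X in[(-9.5,0,0),(-9.5,0,8),(5.5,-13,10),(5.5,13,10)]])
E
```

```text
(array([441. , -17.1, 158.6]), [np.float64(0.3045717225283955), np.float64(0.3045717225284139)]) (array([441.5, -16.5, 155.5]), [np.float64(1.45329339999634), np.float64(0.4324096807296153), np.float64(1.6772582779332017)])
blk front-left corner (array([457.6, -27.3, 164.5]), [np.float64(0.6618832816921386), np.float64(0.6618832816921273)])
nose [394.9 165.5]
roof_in [262.  152.5]
lowjaw_end [307.4 129.4]
gripfronttopL [120.4 331.2]
gripbackR [342.3 410.7]
154 [array([539.2,  89.5]), array([551.3, 105.1]), array([478.5, 182.3]), array([614.1, 181.9])] [array([594.7, 241.9]), array([593.5, 260.3]), array([538.7, 334.8]), array([664. , 323.9])]
158 [array([545.1,  97.1]), array([557.7, 113.3]), array([483.4, 192. ]), array([621.6, 191.5])] [array([594.1, 251. ]), array([592.9, 269.9]), array([537.4, 345.3]), array([664.3, 334.3])]
162 [array([551.3, 105.1]), array([564.3, 122. ]), array([488.4, 202.1]), array([629.4, 201.5])] [array([593.5, 260.3]), array([592.2, 279.8]), array([536. , 356.1]), array([664.7, 344.9])]
```

>>> drive_tool(
  motion=[
    {"x":-0.02,"y":0.4,"z":0,"turn":0},
    {"x":-0.02,"y":0.4,"z":0,"turn":0},
    {"x":-0.05,"y":0.4,"z":0,"turn":0},
    {"x":-0.06,"y":0.4,"z":0,"turn":0},
    {"x":-0.03,"y":0.2,"z":0,"turn":0},
    {"x":-0.03,"y":0.2,"z":0,"turn":0},
    {"x":-0.03,"y":0.2,"z":0,"turn":0},
    {"x":0,"y":0,"z":0,"turn":0},
  ],
)

```text
time_s: 6.73
tcp_pos: [452.3, -53.0, 194.3]
tool_rot: [[-0.99, -0.143, 0.0], [-0.143, 0.99, 0.0], [-0.0, 0.0, -1.0]]
contact_force: [-0.3, -0.1, -1.2]
finger_gap: 27.5
finger_force: 59.6
```

>>> drive_tool(
  motion=[
    {"x":-0.03,"y":0.2,"z":0,"turn":0},
    {"x":-0.03,"y":0.2,"z":0,"turn":0},
    {"x":-0.03,"y":0.2,"z":0,"turn":0},
    {"x":-0.03,"y":0.2,"z":0,"turn":0},
    {"x":-0.03,"y":0.2,"z":0,"turn":0},
    {"x":-0.03,"y":0.2,"z":0,"turn":0},
    {"x":-0.03,"y":0.2,"z":0,"turn":0},
    {"x":-0.03,"y":0.16,"z":0,"turn":0},
  ],
)

```text
time_s: 7.4
tcp_pos: [450.0, -37.5, 194.3]
tool_rot: [[-0.99, -0.143, 0.0], [-0.143, 0.99, 0.0], [-0.0, -0.0, -1.0]]
contact_force: [-0.3, 0.2, -1.7]
finger_gap: 27.1
finger_force: 59.6
```

```bash
python3 snap.py w5; python3 - <<'E'
from h import *
im=imaging.camera("scene"); cv2.imwrite("pics/s5.png",im); s=readout.state(); print(s["tcp_pos"],s["contact_force"])
a=cv2.resize(cv2.imread("pics/w5.png")[185:305,185:315],None,fx=4,fy=4,interpolation=cv2.INTER_CUBIC)[:480,:400]
b=cv2.resize(im[165:285,195:295],None,fx=4,fy=4,interpolation=cv2.INTER_CUBIC)
cv2.imwrite("pics/c5.png",np.hstack([a,b]))
E
```

```text
[449.94250706 -37.44905085 194.31928303] [ 0.54474396 -0.62249425 -1.49897064]
```

View pics/c5.png

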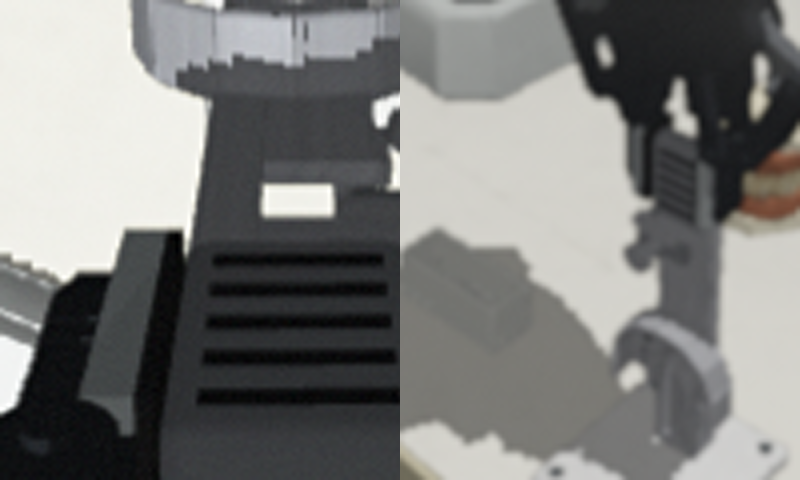

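The scene view shows the upper jaw's nose over the pin, behind the head. I'll now lower it gently to feel for the pin.

>>> drive_tool(
  motion=[
    {"x":0,"y":0,"z":-0.1,"turn":0},
    {"x":0,"y":0,"z":-0.1,"turn":0},
    {"x":0,"y":0,"z":-0.1,"turn":0},
    {"x":0,"y":0,"z":-0.05,"turn":0},
    {"x":0,"y":0,"z":0,"turn":0},
    {"x":0,"y":0,"z":0,"turn":0},
  ],
)

```text
time_s: 8.0
tcp_pos: [450.0, -37.7, 190.8]
tool_rot: [[-0.99, -0.142, -0.0], [-0.142, 0.99, 0.0], [0.0, 0.0, -1.0]]
contact_force: [-0.1, -0.3, -0.2]
finger_gap: 27.3
finger_force: 59.6
```

>>> drive_tool(
  motion=[
    {"x":0,"y":0,"z":-0.05,"turn":0},
    {"x":0,"y":0,"z":-0.05,"turn":0},
    {"x":0,"y":0,"z":0,"turn":0},
    {"x":0,"y":0,"z":0,"turn":0},
  ],
)

```text
time_s: 8.33
tcp_pos: [450.0, -37.7, 189.8]
tool_rot: [[-0.99, -0.142, -0.0], [-0.142, 0.99, 0.0], [0.0, 0.0, -1.0]]
contact_force: [0.4, 0.4, -0.1]
finger_gap: 27.2
finger_force: 59.6
```

>>> drive_tool(
  motion=[
    {"x":0,"y":0,"z":-0.05,"turn":0},
    {"x":0,"y":0,"z":-0.05,"turn":0},
    {"x":0,"y":0,"z":0,"turn":0},
    {"x":0,"y":0,"z":0,"turn":0},
  ],
)

```text
time_s: 8.67
tcp_pos: [450.0, -37.7, 188.8]
tool_rot: [[-0.99, -0.142, -0.0], [-0.142, 0.99, 0.0], [0.0, 0.0, -1.0]]
contact_force: [0.1, 0.5, -1.3]
finger_gap: 27.1
finger_force: 59.6
```

>>> drive_tool(
  motion=[
    {"x":0,"y":0,"z":-0.05,"turn":0},
    {"x":0,"y":0,"z":-0.05,"turn":0},
    {"x":0,"y":0,"z":0,"turn":0},
    {"x":0,"y":0,"z":0,"turn":0},
  ],
)

```text
time_s: 9.0
tcp_pos: [450.0, -37.7, 187.8]
tool_rot: [[-0.99, -0.142, 0.0], [-0.142, 0.99, 0.0], [-0.0, -0.0, -1.0]]
contact_force: [-0.2, -0.8, -0.5]
finger_gap: 27.5
finger_force: 59.8
```

>>> drive_tool(
  motion=[
    {"x":0,"y":0,"z":-0.05,"turn":0},
    {"x":0,"y":0,"z":-0.05,"turn":0},
    {"x":0,"y":0,"z":0,"turn":0},
    {"x":0,"y":0,"z":0,"turn":0},
  ],
)

```text
time_s: 9.33
tcp_pos: [450.2, -37.7, 187.4]
tool_rot: [[-0.99, -0.143, 0.001], [-0.143, 0.99, -0.0], [-0.001, -0.0, -1.0]]
contact_force: [-1.8, 0.9, 7.4]
finger_gap: 26.7
finger_force: 60.7
```

Contact came at TCP z ≈ 187.6, which puts the pin axis at about 158.8 mm. I'll raise to mid-slot and slide in.

>>> drive_tool(
  motion=[
    {"x":0,"y":0,"z":0.1,"turn":0},
    {"x":0,"y":0,"z":0.1,"turn":0},
    {"x":0,"y":0,"z":0,"turn":0},
    {"x":0,"y":0,"z":0,"turn":0},
  ],
)

```text
time_s: 9.67
tcp_pos: [450.0, -37.7, 188.7]
tool_rot: [[-0.99, -0.142, -0.0], [-0.142, 0.99, 0.0], [0.0, 0.0, -1.0]]
contact_force: [0.4, 0.6, -2.0]
finger_gap: 27.0
finger_force: 59.6
```

>>> drive_tool(
  motion=[
    {"x":-0.01,"y":0.1,"z":0,"turn":0},
    {"x":-0.01,"y":0.1,"z":0,"turn":0},
    {"x":-0.02,"y":0.1,"z":0,"turn":0},
    {"x":-0.01,"y":0.1,"z":0,"turn":0},
    {"x":0,"y":0,"z":0,"turn":0},
    {"x":0,"y":0,"z":0,"turn":0},
  ],
)

```text
time_s: 10.17
tcp_pos: [449.5, -33.6, 188.8]
tool_rot: [[-0.99, -0.143, -0.0], [-0.143, 0.99, 0.0], [0.0, 0.0, -1.0]]
contact_force: [-0.8, 0.3, 0.4]
finger_gap: 27.0
finger_force: 59.6
```

>>> drive_tool(
  motion=[
    {"x":-0.01,"y":0.1,"z":0,"turn":0},
    {"x":-0.01,"y":0.1,"z":0,"turn":0},
    {"x":-0.02,"y":0.1,"z":0,"turn":0},
    {"x":-0.01,"y":0.1,"z":0,"turn":0},
    {"x":0,"y":0,"z":0,"turn":0},
    {"x":0,"y":0,"z":0,"turn":0},
  ],
)

```text
time_s: 10.67
tcp_pos: [449.0, -29.7, 188.8]
tool_rot: [[-0.99, -0.143, 0.0], [-0.143, 0.99, -0.0], [-0.0, -0.0, -1.0]]
contact_force: [-0.8, 0.3, -1.6]
finger_gap: 26.9
finger_force: 59.6
```

>>> drive_tool(
  motion=[
    {"x":-0.01,"y":0.1,"z":0,"turn":0},
    {"x":-0.01,"y":0.1,"z":0,"turn":0},
    {"x":-0.02,"y":0.1,"z":0,"turn":0},
    {"x":-0.01,"y":0.1,"z":0,"turn":0},
    {"x":0,"y":0,"z":0,"turn":0},
    {"x":0,"y":0,"z":0,"turn":0},
  ],
)

```text
time_s: 11.17
tcp_pos: [448.5, -25.6, 188.8]
tool_rot: [[-0.99, -0.143, -0.0], [-0.143, 0.99, 0.0], [0.0, 0.0, -1.0]]
contact_force: [-0.0, -0.6, -0.6]
finger_gap: 27.0
finger_force: 59.6
```

>>> drive_tool(
  motion=[
    {"x":-0.01,"y":0.1,"z":0,"turn":0},
    {"x":-0.01,"y":0.1,"z":0,"turn":0},
    {"x":-0.02,"y":0.1,"z":0,"turn":0},
    {"x":-0.01,"y":0.1,"z":0,"turn":0},
    {"x":0,"y":0,"z":0,"turn":0},
    {"x":0,"y":0,"z":0,"turn":0},
  ],
)

```text
time_s: 11.67
tcp_pos: [448.0, -21.6, 188.8]
tool_rot: [[-0.99, -0.143, 0.0], [-0.143, 0.99, -0.0], [-0.0, -0.0, -1.0]]
contact_force: [-0.2, -0.1, -0.9]
finger_gap: 27.0
finger_force: 59.6
```

>>> drive_tool(
  motion=[
    {"x":-0.01,"y":0.05,"z":0,"turn":0},
    {"x":0,"y":0.05,"z":0,"turn":0},
    {"x":0,"y":0,"z":0,"turn":0},
    {"x":0,"y":0,"z":0,"turn":0},
  ],
)

```text
time_s: 12.0
tcp_pos: [447.9, -20.7, 188.8]
tool_rot: [[-0.99, -0.143, 0.0], [-0.143, 0.99, 0.0], [-0.0, 0.0, -1.0]]
contact_force: [-0.5, -0.1, -1.8]
finger_gap: 27.6
finger_force: 59.6
```

>>> drive_tool(
  motion=[
    {"x":-0.02,"y":0.05,"z":0,"turn":0},
    {"x":0,"y":0.05,"z":0,"turn":0},
    {"x":0,"y":0,"z":0,"turn":0},
    {"x":0,"y":0,"z":0,"turn":0},
  ],
)

```text
time_s: 12.33
tcp_pos: [447.7, -19.7, 188.8]
tool_rot: [[-0.99, -0.142, -0.0], [-0.142, 0.99, -0.0], [0.0, -0.0, -1.0]]
contact_force: [0.1, -0.3, -0.1]
finger_gap: 27.0
finger_force: 59.6
```

>>> drive_tool(
  motion=[
    {"x":-0.01,"y":0.05,"z":0,"turn":0},
    {"x":0,"y":0.05,"z":0,"turn":0},
    {"x":0,"y":0,"z":0,"turn":0},
    {"x":0,"y":0,"z":0,"turn":0},
  ],
)

```text
time_s: 12.67
tcp_pos: [447.6, -18.7, 188.8]
tool_rot: [[-0.99, -0.143, 0.0], [-0.143, 0.99, -0.0], [-0.0, -0.0, -1.0]]
contact_force: [0.5, 0.2, -2.5]
finger_gap: 27.0
finger_force: 59.6
```

>>> drive_tool(
  motion=[
    {"x":-0.01,"y":0.05,"z":0,"turn":0},
    {"x":0,"y":0.05,"z":0,"turn":0},
    {"x":0,"y":0,"z":0,"turn":0},
    {"x":0,"y":0,"z":0,"turn":0},
  ],
)

```text
time_s: 13.0
tcp_pos: [447.5, -17.7, 188.8]
tool_rot: [[-0.99, -0.142, 0.0], [-0.142, 0.99, -0.0], [0.0, -0.0, -1.0]]
contact_force: [0.1, -0.9, -1.5]
finger_gap: 26.8
finger_force: 59.6
```

>>> drive_tool(
  motion=[
    {"x":-0.01,"y":0.05,"z":0,"turn":0},
    {"x":0,"y":0.05,"z":0,"turn":0},
    {"x":0,"y":0,"z":0,"turn":0},
    {"x":0,"y":0,"z":0,"turn":0},
  ],
)

```text
time_s: 13.33
tcp_pos: [447.4, -16.7, 188.8]
tool_rot: [[-0.99, -0.142, 0.0], [-0.142, 0.99, -0.0], [-0.0, -0.0, -1.0]]
contact_force: [-0.1, -0.7, -1.2]
finger_gap: 27.0
finger_force: 59.6
```

>>> drive_tool(
  motion=[
    {"x":-0.01,"y":0.05,"z":0,"turn":0},
    {"x":0,"y":0.05,"z":0,"turn":0},
    {"x":0,"y":0,"z":0,"turn":0},
    {"x":0,"y":0,"z":0,"turn":0},
  ],
)

```text
time_s: 13.67
tcp_pos: [447.3, -15.8, 188.8]
tool_rot: [[-0.99, -0.142, -0.0], [-0.142, 0.99, -0.0], [0.0, -0.0, -1.0]]
contact_force: [-0.1, -2.0, -1.5]
finger_gap: 27.0
finger_force: 59.5
```

>>> drive_tool(
  motion=[
    {"x":0,"y":0.05,"z":0,"turn":0},
    {"x":0,"y":0,"z":0,"turn":0},
    {"x":0,"y":0,"z":0,"turn":0},
  ],
)

```text
time_s: 13.92
tcp_pos: [447.4, -15.5, 188.8]
tool_rot: [[-0.99, -0.142, 0.0], [-0.142, 0.99, -0.001], [0.0, -0.001, -1.0]]
contact_force: [-0.3, -3.6, -1.9]
finger_gap: 27.0
finger_force: 59.5
```

The inner end wall touches at y ≈ −15.9. I'll back off 1 mm to centre the notch, then lower.

>>> drive_tool(
  motion=[
    {"x":0.02,"y":-0.15,"z":0,"turn":0},
    {"x":0,"y":0,"z":0,"turn":0},
    {"x":0,"y":0,"z":-0.05,"turn":0},
    {"x":0,"y":0,"z":-0.05,"turn":0},
    {"x":0,"y":0,"z":-0.05,"turn":0},
    {"x":0,"y":0,"z":-0.05,"turn":0},
    {"x":0,"y":0,"z":0,"turn":0},
    {"x":0,"y":0,"z":0,"turn":0},
  ],
)

```text
time_s: 14.58
tcp_pos: [447.4, -16.7, 186.8]
tool_rot: [[-0.99, -0.142, -0.0], [-0.142, 0.99, 0.0], [0.0, 0.0, -1.0]]
contact_force: [-0.2, 0.2, -1.5]
finger_gap: 27.2
finger_force: 59.7
```

>>> drive_tool(
  motion=[
    {"x":0,"y":0,"z":-0.05,"turn":0},
    {"x":0,"y":0,"z":-0.05,"turn":0},
    {"x":0,"y":0,"z":0,"turn":0},
    {"x":0,"y":0,"z":0,"turn":0},
  ],
)

```text
time_s: 14.92
tcp_pos: [447.5, -16.7, 185.8]
tool_rot: [[-0.99, -0.142, -0.0], [-0.142, 0.99, 0.0], [0.0, 0.0, -1.0]]
contact_force: [0.7, -0.8, -2.3]
finger_gap: 27.6
finger_force: 59.7
```

>>> drive_tool(
  motion=[
    {"x":0,"y":0,"z":-0.05,"turn":0},
    {"x":0,"y":0,"z":-0.05,"turn":0},
    {"x":0,"y":0,"z":0,"turn":0},
    {"x":0,"y":0,"z":0,"turn":0},
  ],
)

```text
time_s: 15.25
tcp_pos: [447.5, -16.7, 184.8]
tool_rot: [[-0.99, -0.142, -0.0], [-0.142, 0.99, -0.0], [0.0, 0.0, -1.0]]
contact_force: [-0.7, -0.2, -1.7]
finger_gap: 27.1
finger_force: 59.7
```

>>> drive_tool(
  motion=[
    {"x":0,"y":0,"z":-0.05,"turn":0},
    {"x":0,"y":0,"z":-0.05,"turn":0},
    {"x":0,"y":0,"z":0,"turn":0},
    {"x":0,"y":0,"z":0,"turn":0},
  ],
)

```text
time_s: 15.58
tcp_pos: [447.5, -16.7, 183.8]
tool_rot: [[-0.99, -0.142, -0.0], [-0.142, 0.99, 0.0], [0.0, 0.0, -1.0]]
contact_force: [0.2, 0.3, -2.0]
finger_gap: 27.5
finger_force: 59.7
```

>>> drive_tool(
  motion=[
    {"x":0,"y":0,"z":-0.05,"turn":0},
    {"x":0,"y":0,"z":-0.05,"turn":0},
    {"x":0,"y":0,"z":0,"turn":0},
    {"x":0,"y":0,"z":0,"turn":0},
  ],
)

```text
time_s: 15.92
tcp_pos: [447.5, -16.7, 182.8]
tool_rot: [[-0.99, -0.142, -0.0], [-0.142, 0.99, -0.0], [0.0, 0.0, -1.0]]
contact_force: [0.6, -0.9, -0.7]
finger_gap: 27.1
finger_force: 59.7
```

>>> drive_tool(
  motion=[
    {"x":0,"y":0,"z":-0.05,"turn":0},
    {"x":0,"y":0,"z":-0.02,"turn":0},
    {"x":0,"y":0,"z":0,"turn":0},
    {"x":0,"y":0,"z":0,"turn":0},
  ],
)

```text
time_s: 16.25
tcp_pos: [447.5, -16.7, 182.1]
tool_rot: [[-0.99, -0.142, -0.0], [-0.142, 0.99, 0.0], [0.0, 0.0, -1.0]]
contact_force: [-0.6, -0.0, -1.1]
finger_gap: 27.2
finger_force: 59.7
```

>>> drive_tool(
  motion=[
    {"x":0,"y":0,"z":-0.05,"turn":0},
    {"x":0,"y":0,"z":0,"turn":0},
    {"x":0,"y":0,"z":0,"turn":0},
  ],
)

```text
time_s: 16.5
tcp_pos: [447.6, -16.7, 181.7]
tool_rot: [[-0.99, -0.142, 0.0], [-0.142, 0.99, -0.0], [-0.0, -0.0, -1.0]]
contact_force: [0.0, 0.2, 0.1]
finger_gap: 27.1
finger_force: 59.8
```

>>> drive_tool(
  motion=[
    {"x":0,"y":0,"z":-0.03,"turn":0},
    {"x":0,"y":0,"z":0,"turn":0},
    {"x":0,"y":0,"z":0,"turn":0},
  ],
)

```text
time_s: 16.75
tcp_pos: [447.6, -16.7, 181.5]
tool_rot: [[-0.99, -0.142, 0.0], [-0.142, 0.99, -0.0], [-0.0, -0.0, -1.0]]
contact_force: [0.4, -0.1, 1.9]
finger_gap: 27.1
finger_force: 60.1
```

The tray rests on the pin with about 3 N, at the predicted notch depth. Releasing.

>>> drive_tool(
  motion=[
    {"x":0,"y":0,"z":0,"turn":0},
    {"x":0,"y":0,"z":0,"turn":0},
    {"x":0,"y":0,"z":0,"turn":0},
    {"x":0,"y":0,"z":0,"turn":0},
    {"x":0,"y":0,"z":0,"turn":0},
    {"x":0,"y":0,"z":0,"turn":0},
  ],
  jaw=-0.3,
)

```text
time_s: 17.25
tcp_pos: [447.5, -16.7, 181.3]
tool_rot: [[-0.99, -0.142, -0.0], [-0.142, 0.99, -0.0], [0.0, -0.0, -1.0]]
contact_force: [0.3, -0.1, -0.6]
finger_gap: 55.3
finger_force: 0.0
```

```bash
python3 - <<'E'
from h import *
im=imaging.camera("scene"); w=imaging.camera("wrist"); s=readout.state(); print(s["tcp_pos"],s["contact_force"],s["finger_gap"])
b=cv2.resize(im[165:285,195:295],None,fx=4,fy=4,interpolation=cv2.INTER_CUBIC)
a=cv2.resize(w[185:305,205:305],None,fx=4,fy=4,interpolation=cv2.INTER_CUBIC)
cv2.imwrite("pics/c6.png",np.hstack([a,b]))
E
```

```text
[447.48766114 -16.7100828  181.28957517] [-0.67455526 -0.72397029  0.53623757] 55.541638305533134
```

View pics/c6.png

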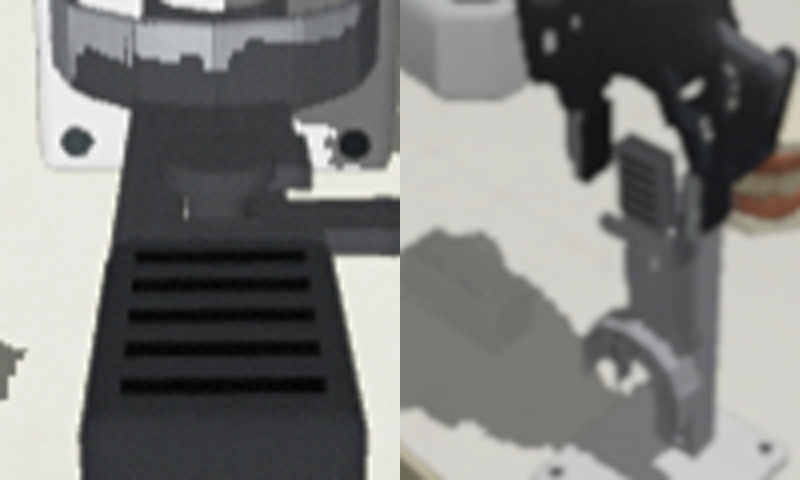

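The wrist view shows the plate behind the pin head with the pin in the notch, and the tray hanging upright and free. Retreating straight up.

>>> drive_tool(
  motion=[
    {"x":0,"y":0,"z":0.5,"turn":0},
    {"x":0,"y":0,"z":1,"turn":0},
    {"x":0,"y":0,"z":1.5,"turn":0},
    {"x":0,"y":0,"z":1.5,"turn":0},
    {"x":0,"y":0,"z":2,"turn":0},
    {"x":0,"y":0,"z":2,"turn":0},
    {"x":0,"y":0,"z":2,"turn":0},
    {"x":0,"y":0,"z":0,"turn":0},
  ],
)

```text
time_s: 18.02
tcp_pos: [449.1, -17.0, 290.1]
tool_rot: [[-0.99, -0.142, 0.005], [-0.142, 0.99, -0.001], [-0.005, -0.002, -1.0]]
contact_force: [0.3, 0.9, 0.1]
finger_gap: 55.6
finger_force: 0.0
```

>>> drive_tool(
  motion=[
    {"x":-2,"y":0,"z":0,"turn":0},
    {"x":-2,"y":0,"z":0,"turn":0},
    {"x":-2,"y":0,"z":0,"turn":0},
    {"x":0,"y":0,"z":0,"turn":0},
    {"x":0,"y":0,"z":0,"turn":0},
    {"x":0,"y":0,"z":0,"turn":0},
    {"x":0,"y":0,"z":0,"turn":0},
    {"x":0,"y":0,"z":0,"turn":0},
  ],
)

```text
time_s: 18.68
tcp_pos: [388.1, -16.8, 286.2]
tool_rot: [[-0.99, -0.143, -0.0], [-0.143, 0.99, 0.0], [0.0, 0.0, -1.0]]
contact_force: [-0.1, 0.1, 0.2]
finger_gap: 55.8
finger_force: 0.0
```

```bash
python3 - <<'E'
from h import *
w=imaging.camera("wrist"); im=imaging.camera("scene")
a=cv2.resize(w[150:350,180:340],None,fx=2.4,fy=2.4); b=cv2.resize(im[165:285,195:295],None,fx=4,fy=4)
cv2.imwrite("pics/c7.png",np.hstack([a[:480],b]))
E
```

```text
(no output)
```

View pics/c7.png

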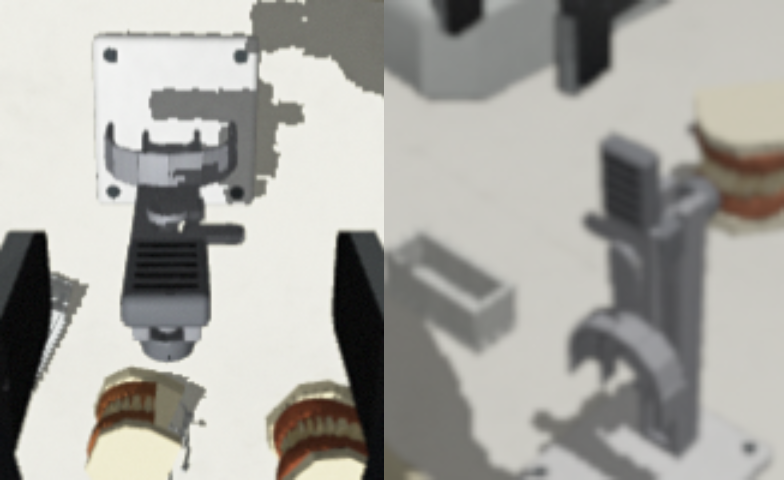

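The tray hangs upright on the pin and the rinse box is empty. I'll let it settle, then hand in.

>>> drive_tool(
  motion=[
    {"x":0,"y":0,"z":0,"turn":0},
    {"x":0,"y":0,"z":0,"turn":0},
    {"x":0,"y":0,"z":0,"turn":0},
    {"x":0,"y":0,"z":0,"turn":0},
    {"x":0,"y":0,"z":0,"turn":0},
    {"x":0,"y":0,"z":0,"turn":0},
    {"x":0,"y":0,"z":0,"turn":0},
    {"x":0,"y":0,"z":0,"turn":0},
  ],
)

```text
time_s: 19.45
tcp_pos: [387.5, -16.7, 286.3]
tool_rot: [[-0.99, -0.142, 0.0], [-0.142, 0.99, -0.0], [-0.0, -0.0, -1.0]]
contact_force: [0.3, 0.2, -0.3]
finger_gap: 55.2
finger_force: 0.0
```

>>> drive_tool(
  motion=[
    {"x":0,"y":0,"z":0,"turn":0},
    {"x":0,"y":0,"z":0,"turn":0},
    {"x":0,"y":0,"z":0,"turn":0},
    {"x":0,"y":0,"z":0,"turn":0},
    {"x":0,"y":0,"z":0,"turn":0},
    {"x":0,"y":0,"z":0,"turn":0},
    {"x":0,"y":0,"z":0,"turn":0},
    {"x":0,"y":0,"z":0,"turn":0},
  ],
)

```text
time_s: 20.12
tcp_pos: [387.5, -16.7, 286.3]
tool_rot: [[-0.99, -0.142, 0.0], [-0.142, 0.99, -0.0], [-0.0, -0.0, -1.0]]
contact_force: [0.3, -0.6, -0.6]
finger_gap: 55.2
finger_force: 0.0
```

```bash
python3 -c "
from station import ctrl
print(ctrl.finish_job())"
```

```text
the job is handed in; nothing more can be done
None
```

The tray hangs upright and let go on the pin, with the pin up in the notch, and I handed the job in at about 20 s (no verdict came back); the highest contact force I read while feeling for the pin was about 8 N.

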